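# Meter two relays out of a tip bin

### The arm

A 7-joint arm with a two-finger parallel gripper is mounted at the origin on the work surface. World frame = base frame: x ahead of the robot, y to its left, z up, the work surface at z = 0. Lengths are in mm, angles in rad, forces in N, time in s.
With the tool pointing down it reaches from about 400 to 875 mm from the base axis. Payload 4.4 kg.
Tool frame: the origin (TCP) lies midway between the tips of the shut fingers; the grasp point (between the pads) lies 19 mm behind it; x points along the fingers, y is the direction in which the jaws open and shut, and the axes are right-handed (so a half turn about x gives the same grasp; the last joint's range is limited). The gripper opens to 85 mm and grips with 20 to 120 N. Pads are 22 mm wide; open, the fingers measure 114 mm over their backs; the gripper's body (76 mm by 85 mm) begins 54 mm behind the grasp point. The pads swing forward as they close: fully open they stand 13 mm farther back than shut.
Start: joints at [1.053, 0.628, 0.038, 1.517, -0.027, 0.996, -0.02], TCP at [283.809, -584.782, 231.313] pointing down, gripper open.
Joint ranges: [-3.06, 3.06], [-0.37, 2.12], [-1.25, 1.32], [0.18, 2.47], [-1.1, 4.24], [0.23, 1.98], [-2.94, 2.94]. Speed limits (rad/s): [2.57, 2.57, 3.14, 3.14, 3.14, 3.14, 3.14].

### API

Orientations are given as [roll, pitch, yaw] about the fixed x, y, z axes, in that order (R = Rz(yaw) Ry(pitch) Rx(roll)).
In Python, from cell import ctrl gives the robot as it stands.
- The arm moves only by the tool arm_command, never from a script. Its argument "series" is a list of rows, each a list of 7 numbers: the opening, from 0 (shut) to 1 (fully open), then the shift along the world's x, y, z in cm, then the turn, a rotation vector about the world's x, y, z in degrees. In form: [[claw, x, y, z, rx, ry, rz], ...]. A call has 1 to 20 rows; each row shifts and turns the commanded pose from where the row before left it; what a row does not reach is not made up. A row lasts 1/12 s, in which the tool goes at most 41.7 mm and 7.16 degrees, less where a joint would pass 70% of its speed; a pose out of reach is approached as far as the arm can. A call with a gripper value outside its range is refused whole. The fingers move at their own pace and stop on an object; the grip force is fixed at half the most. Time passes only in rows, so rows that do not move let the fingers close. It gives the time, the measured TCP pose, the force and the opening at its end, in the units of the state.
- ctrl.read_state(): the state, without advancing time (a new reading comes with each control period).
- ctrl.get_image(name): name is "scene" or "side" or "wrist"; returns the picture (480x640x3 uint8, blue, green, red); there is no depth.
- ctrl.calibration(name): a dict with "fovy" (degrees; the focal length in pixels is half the picture's height over the tangent of half this angle, whatever the lens; pixels are square), "cx", "cy" (the principal point, pixels), "k1" (the pictures are not rectified: a ray, as slopes to the right and down, at radius r is drawn at 1 + k1 r^2 times it, then the intrinsics apply), "cam_to_world" (4x4, takes a point from camera to world coordinates); the wrist camera has in their place "T_tool_cam" (4x4, takes a point from camera to tool coordinates, whose origin is the TCP and whose axes are the tool frame's). Camera axes: x right, y up, looking along -z (the intrinsics and any distortion apply to the point x, -y, -z); pixel columns grow to the right and rows downward; lengths in mm; the calibration is good to about 2 mm. A picture is of the moment at which its call begins: read the wrist's pose just before it. calibration takes no time and is no camera call.
- ctrl.finish_job(): hands the job in, once; it reports no verdict.
Trained networks look in the newest picture that a camera, given by its name, has taken for a name from the list of things; names that differ only in an ending like _2 or _b are one class to them, and where a whole thing is asked for, a point or a joint stands for the part that bears it (a point fixed in the world has none). Each returns a list of dicts, best first, with "conf" (0 to 1); they miss things now and then, are a little off and sometimes report something else, mostly with a low value. They report only what shows in the picture. A call takes as long as a camera call. They do not tell look-alikes from the thing itself.
- ctrl.spot_in(label, camera): "centre" ([x, y, z] in mm, in world coordinates, good to about 4 mm: the middle of the surface that is visible of it).
The state is a dict: "clock": time; "qpos": joint angles; "qd": joint speeds; "tau": joint torques, N m; "eef_pos": TCP position; "tool_rot": TCP orientation; "force": force on the tool from outside, world axes, zero at the start; "torque": the same for the moment, N m; "width": finger opening in mm.
Only numpy, scipy, OpenCV 4.12 (cv2) and the standard library are available. Lean on these libraries where they do the work, as an engineer would, in place of code of your own. Each camera call takes 0.05 s, during which the arm holds its last target.

### The job

Of the three blue tip bins, take the one with the orange relays: lift its rear handle slowly, tipping the bin until the first relay starts to slide, and hold it at that angle until the front two relays have dropped into the white dish and lie still. Then lower the bin fully back down and let go; the other three relays must stay in the bin throughout.

Things in the scene. Friction and masses are not known exactly. Their poses are not given: they have to be found in the camera images.
- relay_bin: Blue tip bin with five orange relays in file (its twins hold black heat sinks or copper coils). 160 x 42 x 41 mm; x points to its open mouth, y along the hinge, z up; level at first. Origin on the hinge axis, 65 mm over the bench, fixed as it tips. Floor top z = 5, lip x = 16. Handle at the rear: 10 mm round bar along y, 54 long, centre x = -175, z = 70; it can turn in the jaws. Lifting it tips the mouth down.
- relay_1: Front orange relay: 24 (along the bin) x 22 x 20 mm, 22 g, origin at the centre of its underside; starts at x = -6 in the bin's frame (mm). Goes in the white dish before the mouth, fixed to the stand: with the bin level its inside is x = 4 to 108, y = -42 to 42 in the bin's frame, floor 7 and rim 42 mm above the bench.
- relay_2: Second orange relay, same size and origin; starts at x = -34 mm in the bin's frame. Goes in the dish too. Relays 1 and 2 stand on bare plastic (bin floor from x = -48 to the lip) and start to slide at a bin tilt between 0.2 and 0.36 rad, which varies. The bin tips up to 0.9 rad with 2 to 5 N at the handle; its hinge is damped and it sinks back level if let go.
- relay_3: Third orange relay, same size and origin; starts at x = -72 mm in the bin's frame, with two more behind it. Must stay in the bin. These three stand on a black rubber liner (x below -48) and slide only when tipped 0.25 rad or more beyond the angle at which the front two slide.
Things that resemble listed ones, but are neither listed nor needed, are in the scene too. Leave any green or purple look-alike of the relay_1 alone.

How it is judged (in metres and radians):
On the way, in this order (a step that is already met when the one before it is completed fails the run):
1. the bin is tipped with the relays still in it (angle between relay_bin's own z axis and vertical above 0.1 rad and x of each of relay_1, relay_2, relay_3 in the frame of relay_bin below 0.012 m and z of relay_3 in the frame of relay_bin between -0.005 and 0.03 m), for 0.1 s.
2. the front two relays lie in the dish while the bin is still held tipped (angle between relay_bin's own z axis and vertical above 0.15 rad and x of relay_3 in the frame of relay_bin below 0.012 m and z of relay_3 in the frame of relay_bin between -0.005 and 0.03 m and height (world z) of each of relay_1, relay_2 below 0.06 m and horizontal distance between each of relay_1, relay_2 and relay_bin below 0.13 m and linear speed of each of relay_1, relay_2 below 0.03 m/s), for 0.2 s.
At the end, for the whole second after the job is handed in: The relay bin is back down level (within 5 degrees), the front two relays lie at rest in the white dish, and the third relay, with those behind it, is still in the bin (angle between relay_bin's own z axis and vertical below 0.09 rad and x of relay_3 in the frame of relay_bin below 0.012 m and z of relay_3 in the frame of relay_bin between -0.005 and 0.03 m and linear speed of each of relay_3, relay_1, relay_2 below 0.02 m/s and height (world z) of each of relay_1, relay_2 below 0.06 m and x of relay_1 in the frame of relay_bin between 0 and 0.115 m and y of relay_1 in the frame of relay_bin between -0.048 and 0.048 m and x of relay_2 in the frame of relay_bin between 0 and 0.115 m and y of relay_2 in the frame of relay_bin between -0.048 and 0.048 m); the robot touches nothing.
It fails at once if the third relay leaves the bin (not (x of relay_3 in the frame of relay_bin below 0.012 m and z of relay_3 in the frame of relay_bin below 0.06 m)).
It also fails if it takes over 48 s, if anything falls off the work surface, if the arm or the gripper's body presses on something with over 40 N, if the wrist force passes 120 N, or if a joint passes its speed limit or range.

## Working session

There is one attempt and no reset: what is moved stays moved. The work goes in short steps, Python scripts to look and compute and a tool call to move; the robot and the scene stay as the last step left them, time stands still between calls to the robot, and variables do not carry over. Pictures are saved under pics/ and viewed, and the job is handed in when it is done.

Besides the shell and the picture viewer there is one more tool, called as name(argument=value, ...), one argument or row to a line, values as JSON. arm_command: Moves the arm, as the interface text tells. Its arguments: {"type":"object","properties":{"series":{"type":"array"}},"required":["series"]}

```bash
mkdir -p pics; ls; python3 - <<'E'
from cell import ctrl
import cv2,numpy as np
s=ctrl.read_state(); print(s)
for n in ["scene","side","wrist"]:
    im=ctrl.get_image(n); cv2.imwrite(f"pics/{n}0.png",im); print(n,{k:np.round(v,3).tolist() for k,v in ctrl.calibration(n).items()})
for n in ["scene","side"]:
    for l in ["relay_bin","relay_1"]:
        print(n,l,[(np.round(d['centre']).tolist(),round(d['conf'],2)) for d in ctrl.spot_in(l,n)])
E
```

```text
pics
{'clock': 0.0, 'qpos': array([ 1.05321801,  0.62936947,  0.03845774,  1.51837694, -0.02702476,
        0.99629976, -0.01999864]), 'qd': array([-0.00042368,  0.00087648,  0.00177078,  0.0007673 ,  0.00077669,
       -0.00159961,  0.00080511]), 'tau': array([ 4.90901439e-04, -5.63400793e+01,  1.22616861e+00, -1.93443775e+01,
        1.08794920e-02,  1.05308407e-02,  1.49110292e-05]), 'eef_pos': array([ 283.51537317, -584.20560504,  230.37139029]), 'tool_rot': array([-1.56276361,  1.56886117,  2.03058227]), 'force': array([-1.28136712, -0.66507086, -0.574472  ]), 'torque': array([ 0.00588238,  0.00179027, -0.04719637]), 'width': 85.5913146526114}
scene {'fovy': 51.158, 'cx': 319.078, 'cy': 243.55, 'k1': -0.027, 'cam_to_world': [[-0.871, -0.294, 0.393, 891.23], [0.49, -0.481, 0.727, 567.0], [-0.024, 0.826, 0.563, 501.425], [0.0, 0.0, 0.0, 1.0]]}
side {'fovy': 55.05, 'cx': 320.756, 'cy': 237.033, 'k1': -0.082, 'cam_to_world': [[-0.984, 0.106, -0.145, 487.983], [-0.179, -0.514, 0.839, 644.54], [0.015, 0.851, 0.524, 458.507], [0.0, 0.0, 0.0, 1.0]]}
wrist {'fovy': 70.424, 'cx': 316.709, 'cy': 240.656, 'k1': -0.014, 'T_tool_cam': [[0.001, 0.268, -0.964, -143.152], [1.0, 0.0, 0.001, -0.987], [0.0, -0.964, -0.268, -67.867], [0.0, 0.0, 0.0, 1.0]]}
scene relay_bin [([558.0, 224.0, 100.0], 0.65)]
scene relay_1 [([630.0, 205.0, 88.0], 0.82), ([611.0, 323.0, 18.0], 0.78), ([599.0, 201.0, 92.0], 0.75), ([615.0, 113.0, 16.0], 0.74), ([566.0, 197.0, 92.0], 0.5)]
side relay_bin [([547.0, 225.0, 93.0], 0.73)]
side relay_1 [([629.0, 208.0, 88.0], 0.7), ([562.0, 196.0, 93.0], 0.65), ([605.0, 320.0, 20.0], 0.64), ([600.0, 195.0, 90.0], 0.4)]
```

View pics/scene0.png

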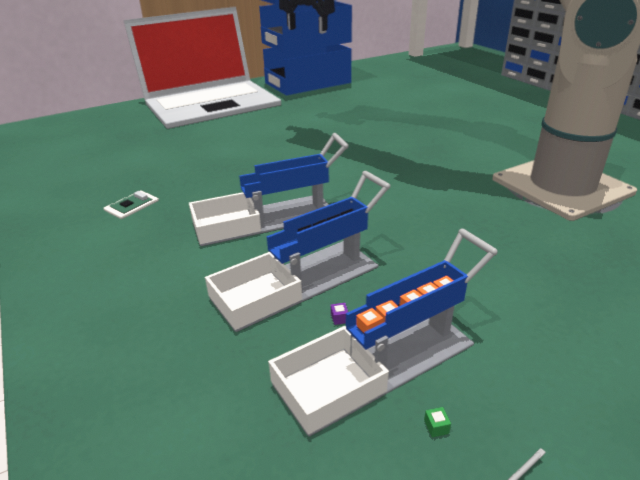

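View pics/side0.png

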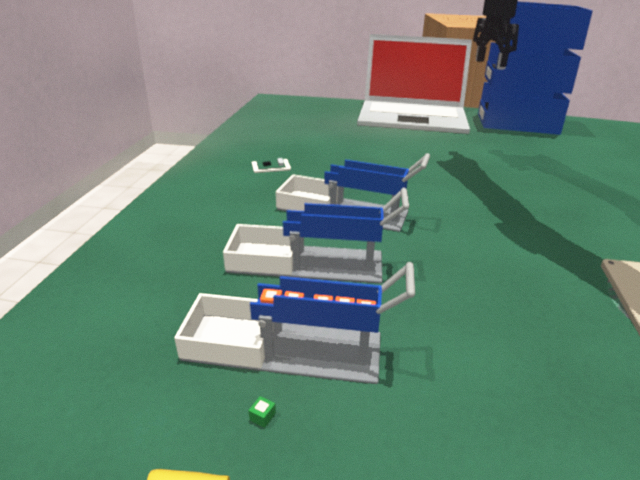

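The bins run from the laptop to the viewer. In the scene picture the orange relays are only in the nearest bin, with relays at about (370,318) to (445,284) and its handle bar at (463,232)–(493,249). The twins' handles are at (375,178) and (338,140). The look-alike relays are purple at (339,312) and green at (438,420). I'll check close crops and measure the handle.

```bash
python3 - <<'E'
import cv2,numpy as np
a=cv2.imread('pics/scene0.png')[210:430,260:510]; b=cv2.imread('pics/side0.png')[240:390,165:425]
cv2.imwrite('pics/c1.png',cv2.resize(a,None,fx=3,fy=2.7,interpolation=cv2.INTER_CUBIC)[:594])
cv2.imwrite('pics/c2.png',cv2.resize(b,None,fx=3,fy=3,interpolation=cv2.INTER_CUBIC))
E
```

```text
(no output)
```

View pics/c1.png

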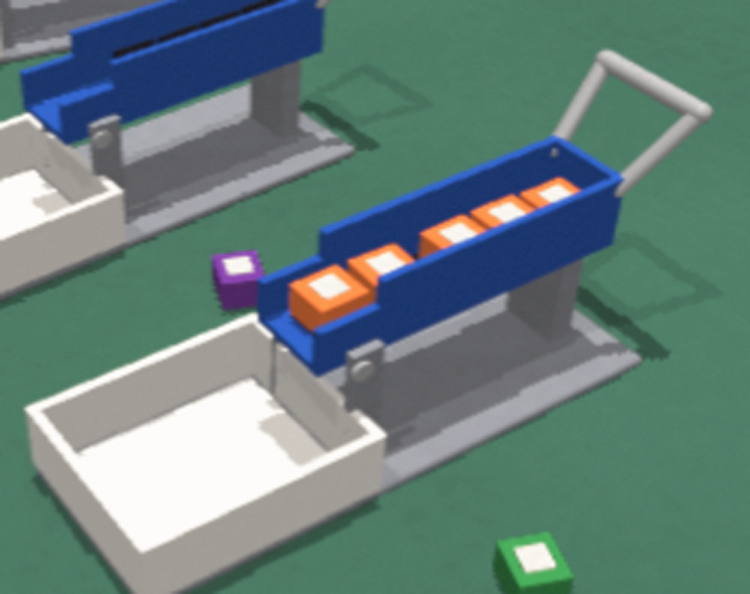

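View pics/c2.png

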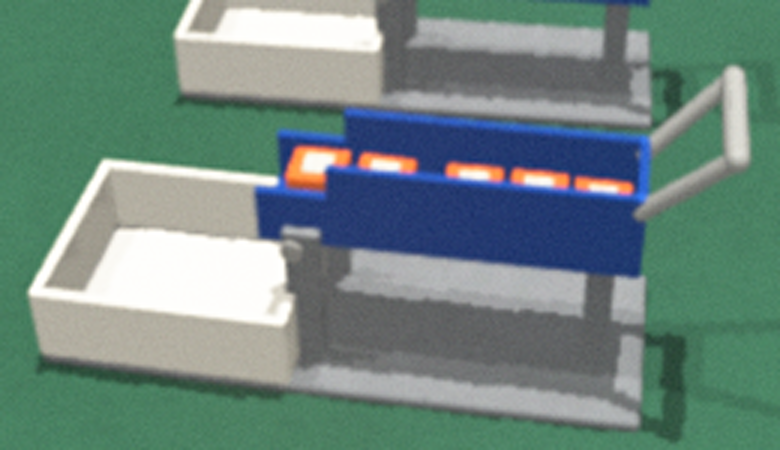

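```bash
cat > h.py <<'E'
import cv2,numpy as np
from scipy.optimize import least_squares
from cell import ctrl
def proj(n,P):
    c=ctrl.calibration(n); M=np.linalg.inv(np.array(c['cam_to_world'])); P=np.atleast_2d(P)
    q=P@M[:3,:3].T+M[:3,3]; s=np.c_[q[:,0]/-q[:,2],-q[:,1]/-q[:,2]]
    r2=(s**2).sum(1,keepdims=True); s=s*(1+c['k1']*r2); f=240/np.tan(np.radians(c['fovy']/2))
    return s*f+[c['cx'],c['cy']]
def tri(uvs):
    f=lambda p: np.concatenate([(proj(n,p)[0]-uv) for n,uv in uvs.items()])
    r=least_squares(f,[500,250,100]); return r.x, np.abs(r.fun).max()
E
python3 - <<'E'
from h import *
A,ea=tri({'scene':(462,232.2),'side':(409.7,265)})   # far end
B,eb=tri({'scene':(494.7,250.7),'side':(411.3,292.7)})
print(A,ea,B,eb,np.linalg.norm(A-B))
obs=[('scene',(462,232.2),(-175,-1,135)),('scene',(494.7,250.7),(-175,1,135)),('side',(409.7,265),(-175,-1,135)),('side',(411.3,292.7),(-175,1,135))]
# dish rim outer corners c1/c2 pixels
W=3
s1=lambda u,v:(260+u/3,210+v/2.7); s2=lambda u,v:(165+u/3,240+v/3)
for sg in (1,-1):
  def res(p):
    x,y,t,zo=p; c,s=np.cos(t),np.sin(t); out=[]
    L=[('scene',(462,232.2),(-175,-25*sg,135)),('scene',(494.7,250.7),(-175,25*sg,135)),('side',(409.7,265),(-175,-25*sg,135)),('side',(411.3,292.7),(-175,25*sg,135)),
    ('scene',s1(384,436),(108*0+4-W,(42+W)*sg,42)),('scene',s1(138,556),(108+W,(42+W)*sg,42)),('scene',s1(30,410),(108+W,-(42+W)*sg,42)),
    ('side',s2(32,293),(108+W,(42+W)*sg,42)),('side',s2(104,162),(108+W,-(42+W)*sg,42)),('side',s2(296,322),(4-W,(42+W)*sg,42))]
    for n,uv,P in L:
        w=[x+c*P[0]-s*P[1],y+s*P[0]+c*P[1],P[2]+zo]; out+=list(proj(n,w)[0]-uv)
    return out
  r=least_squares(res,[640,210,0.2,0]); print(sg,r.x,np.round(r.fun,1))
E
```

```text
[458.44263796 167.89418081 133.83107658] 0.22952283156715225 [455.62145657 223.77387449 135.26767356] 0.36645420901328407 55.96930445113302
1 [ 6.32262426e+02  2.03843777e+02  4.90405320e-02 -1.59793606e+00] [ 1.   0.9 -2.6  0.3 -0.3  1.6 -0.6 -1.   0.3 -0.3  3.  -1.9  0.7  0.1
  0.7 -0.3  0.8 -0.1 -3.8 -0.3]
-1 [ 6.28915910e+02  2.03801544e+02  4.08205537e-02 -1.56699829e+01] [ 30.8  27.6 -30.4  -9.1   2.3  37.4  -0.4 -15.9 -40.5 -37.8 -32.  -47.8
  41.4  58.4  28.7 -36.3 -19.2  51.1  14.4 -37.9]
```

```bash
python3 - <<'E'
from h import *
from scipy.spatial.transform import Rotation as R
s=ctrl.read_state(); M=R.from_euler('xyz',s['tool_rot']).as_matrix(); print(M.round(3))
ya=np.degrees(np.arctan2(M[1,1],M[0,1])); print('tooly yaw',ya,'target 2.8 or -177.2')
print(s['qpos'])
E
```

```text
[[-0.     0.437 -0.9  ]
 [ 0.    -0.9   -0.437]
 [-1.    -0.    -0.   ]]
tooly yaw -64.1152376202886 target 2.8 or -177.2
[ 1.05319835  0.62862679  0.03849894  1.51761853 -0.02701472  0.99629303
 -0.01998654]
```

arm_command(
  series=[
    [0.6,1.96,3.84,0,0,0,3.35],
    [0.6,1.96,3.84,0,0,0,3.35],
    [0.6,1.96,3.84,0,0,0,3.35],
    [0.6,1.96,3.84,0,0,0,3.35],
    [0.6,1.96,3.84,0,0,0,3.35],
    [0.6,1.96,3.84,0,0,0,3.35],
    [0.6,1.96,3.84,0,0,0,3.35],
    [0.6,1.96,3.84,0,0,0,3.35],
    [0.6,1.96,3.84,0,0,0,3.35],
    [0.6,1.96,3.84,0,0,0,3.35],
    [0.6,-0.23,3.9,0,0,0,3.35],
    [0.6,-0.23,3.9,0,0,0,3.35],
    [0.6,-0.23,3.9,0,0,0,3.35],
    [0.6,-0.23,3.9,0,0,0,3.35],
    [0.6,-0.23,3.9,0,0,0,3.35],
    [0.6,-0.23,3.9,0,0,0,3.35],
    [0.6,-0.23,3.9,0,0,0,3.35],
    [0.6,-0.23,3.9,0,0,0,3.35],
    [0.6,-0.23,3.9,0,0,0,3.35],
    [0.6,-0.23,3.9,0,0,0,3.35],
  ],
)

```text
clock: 2.02
eef_pos: [449.9, 178.1, 231.6]
tool_rot: [1.549, 1.57, 0.032]
force: [1.3, -0.2, 0.3]
width: 51.3
```

arm_command(
  series=[
    [0.6,0,0,0,0,0,0],
    [0.6,0,0,0,0,0,0],
  ],
)

```text
clock: 2.18
eef_pos: [449.8, 179.1, 231.5]
tool_rot: [2.786, 1.569, 1.271]
force: [-0.4, -0.5, -0.8]
width: 50.9
```

```bash
python3 - <<'E'
from h import *
from scipy.spatial.transform import Rotation as R
s=ctrl.read_state(); M=R.from_euler('xyz',s['tool_rot']).as_matrix(); print(s['clock'],s['eef_pos'],s['width'],np.degrees(np.arctan2(M[1,1],M[0,1])),M[:,0].round(3))
for n in ['wrist','scene']: cv2.imwrite(f'pics/{n}1.png',ctrl.get_image(n))
E
```

```text
2.1833 [449.81524225 179.05575634 231.48467835] 50.902294454882394 3.1830726182138296 [ 0.     0.001 -1.   ]
```

View pics/wrist1.png

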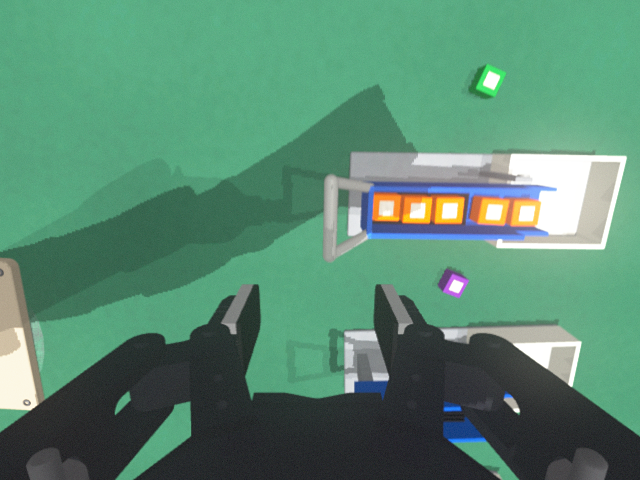

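View pics/scene1.png

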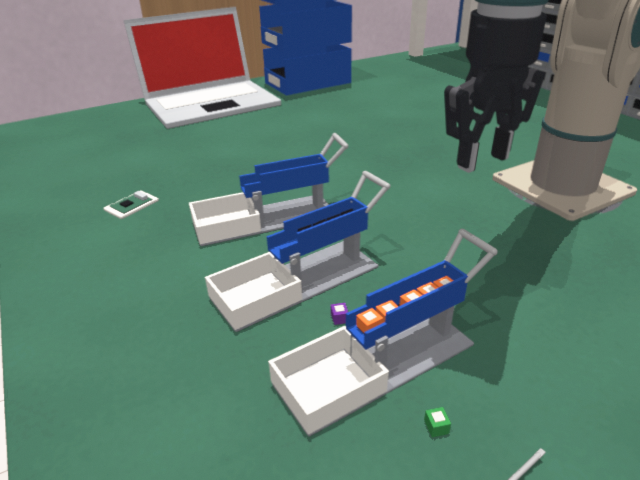

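The wrist picture shows the handle bar running from (331,180) to (331,257), with the five orange relays beyond it. I'll check the bar position from this view.

```bash
cat >> h.py <<'E'
from scipy.spatial.transform import Rotation as R
def wray(uv,zs,st):
    c=ctrl.calibration('wrist'); f=240/np.tan(np.radians(c['fovy']/2)); d=(np.array(uv)-[c['cx'],c['cy']])/f
    s=d.copy()
    for _ in range(5): s=d/(1+c['k1']*(s@s))
    T=np.eye(4); T[:3,:3]=R.from_euler('xyz',st['tool_rot']).as_matrix(); T[:3,3]=st['eef_pos']
    T=T@np.array(c['T_tool_cam']); v=T[:3,:3]@[s[0],-s[1],-1]; o=T[:3,3]
    return o+v*(zs-o[2])/v[2]
E
python3 - <<'E'
from h import *
st=ctrl.read_state()
for uv in [(331,180),(331,257)]: print(wray(uv,134.5,st))
E
```

```text
[457.51765429 221.89789877 134.5       ]
[460.92596174 165.48878502 134.5       ]
```

arm_command(
  series=[
    [0.6,0.4,0.8,0,0,0,0],
    [0.6,0.4,0.8,-1,0,0,0],
    [0.6,0,0,-2,0,0,0],
    [0.6,0,0,-2,0,0,0],
    [0.6,0,0,-2,0,0,0],
    [0.6,0,0,-1.5,0,0,0],
    [0.6,0,0,-1.5,0,0,0],
    [0.6,0,0,-1,0,0,0],
    [0.6,0,0,-0.35,0,0,0],
    [0.6,0,0,0,0,0,0],
  ],
)

```text
clock: 3.12
eef_pos: [458.0, 192.1, 116.8]
tool_rot: [-1.253, 1.569, -2.774]
force: [0.8, 0.8, 0.6]
width: 51.1
```

```bash
python3 - <<'E'
from h import *
st=ctrl.read_state(); print(st['eef_pos'],st['force'])
a=ctrl.get_image('side'); b=ctrl.get_image('wrist')
cv2.imwrite('pics/m2.png',np.hstack([cv2.resize(a[200:400,240:500],(400,308)),cv2.resize(b,(400,308))]))
E
```

```text
[458.02181773 192.0755633  116.84491785] [0.78978639 0.75796157 0.61200588]
```

View pics/m2.png

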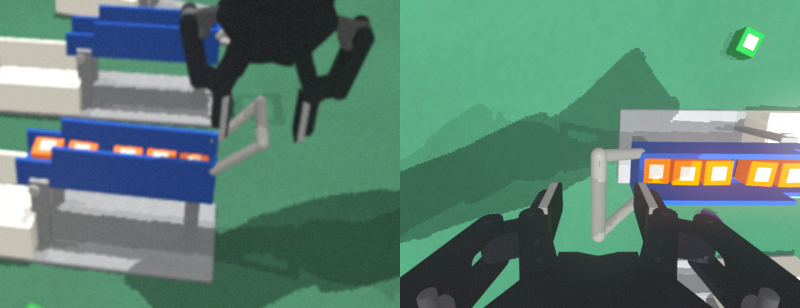

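The bar sits between the open fingers in both views, at (262,125) in the left panel and (598,190) in the right, so I'll close on it.

arm_command(
  series=[
    [0.4,0,0.2,0,0,0,0],
    [0.25,0,0,0,0,0,0],
    [0.15,0,0,0,0,0,0],
    [0.1,0,0,0,0,0,0],
    [0.0,0,0,0,0,0,0],
    [0.0,0,0,0,0,0,0],
    [0.0,0,0,0,0,0,0],
    [0.0,0,0,0,0,0,0],
  ],
)

```text
clock: 3.88
eef_pos: [458.5, 194.6, 118.5]
tool_rot: [1.993, 1.57, 0.473]
force: [-1.1, -0.4, 6.5]
width: 7.8
```

```bash
python3 - <<'E'
from h import *
st=ctrl.read_state(); print(st['eef_pos'],st['force'],st['torque'],st['width'])
a=ctrl.get_image('side'); b=ctrl.get_image('wrist')
cv2.imwrite('pics/m3.png',np.hstack([cv2.resize(a[200:400,240:500],(400,308)),cv2.resize(b,(400,308))]))
E
```

```text
[458.5166468  194.60389002 118.47530806] [-1.09159605 -0.38177962  6.53046209] [-0.05094475  0.26360691 -0.06316518] 7.838892532948982
```

View pics/m3.png

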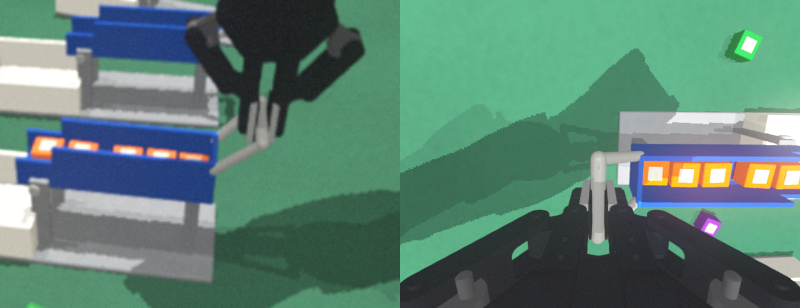

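arm_command(
  series=[
    [0,0.03,0,0.07,0,0,0],
    [0,0.05,0,0.12,0,0,0],
    [0,0.06,0.01,0.15,0,0,0],
    [0,0.06,0,0.15,0,0,0],
    [0,0.06,0,0.15,0,0,0],
    [0,0.07,0.01,0.15,0,0,0],
    [0,0.07,0,0.15,0,0,0],
    [0,0.07,0.01,0.15,0,0,0],
    [0,0.07,0,0.15,0,0,0],
    [0,0.07,0.01,0.15,0,0,0],
    [0,0.08,0,0.15,0,0,0],
    [0,0.08,0.01,0.15,0,0,0],
    [0,0.08,0,0.15,0,0,0],
    [0,0.08,0.01,0.15,0,0,0],
    [0,0.08,0,0.15,0,0,0],
    [0,0.08,0,0.15,0,0,0],
    [0,0.04,0,0.1,0,0,0],
    [0,0,0,0,0,0,0],
    [0,0,0,0,0,0,0],
  ],
)

```text
clock: 5.57
eef_pos: [469.5, 195.0, 141.9]
tool_rot: [2.163, 1.571, 0.643]
force: [-1.7, 2.1, -0.9]
width: 7.9
```

```bash
cat >> h.py <<'E'
def look(k):
    st=ctrl.read_state(); p=st['eef_pos']; dz=p[2]-118.0
    # tilt from height of handle
    from scipy.optimize import brentq
    th=brentq(lambda t:175*np.sin(t)+70*np.cos(t)-70-dz,-.2,1.2)
    print(st['clock'],p.round(1),'F',st['force'].round(1),'T',st['torque'].round(2),'w',round(st['width'],1),'tilt~',round(th,3), 'dx exp',round(-175*np.cos(th)+70*np.sin(th)+175,1),'got',round(p[0]-458.5,1))
    a=ctrl.get_image('side'); b=ctrl.get_image('scene')
    cv2.imwrite(f'pics/{k}.png',np.hstack([cv2.resize(a[190:390,170:430],(400,308),interpolation=cv2.INTER_CUBIC),cv2.resize(b[190:420,260:500],(400,383),interpolation=cv2.INTER_CUBIC)[:308]]))
E
python3 - <<'E'
from h import *
look('m4')
E
```

```text
5.5667 [469.5 195.  141.9] F [-1.7  2.1 -0.9] T [ 0.4   0.47 -0.14] w 7.9 tilt~ 0.141 dx exp 11.6 got 11.0
```

View pics/m4.png

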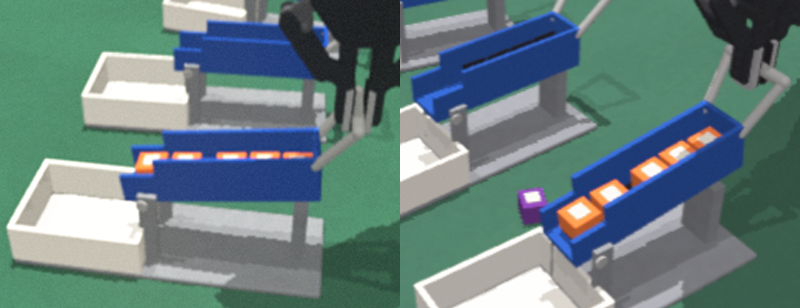

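arm_command(
  series=[
    [0,0.05,0.01,0.1,0,0,0],
    [0,0.05,0,0.1,0,0,0],
    [0,0.05,0,0.1,0,0,0],
    [0,0.06,0.01,0.1,0,0,0],
    [0,0.06,0,0.1,0,0,0],
    [0,0.06,0,0.1,0,0,0],
    [0,0.06,0,0.1,0,0,0],
    [0,0.06,0.01,0.1,0,0,0],
    [0,0.06,0,0.1,0,0,0],
    [0,0,0,0,0,0,0],
    [0,0,0,0,0,0,0],
  ],
)

```text
clock: 6.58
eef_pos: [474.7, 195.2, 150.8]
tool_rot: [1.709, 1.571, 0.188]
force: [-1.3, 1.5, -2.4]
width: 7.9
```

```bash
python3 - <<'E'
from h import *
look('m5')
E
```

```text
6.5833 [474.7 195.2 150.8] F [-1.3  1.5 -2.4] T [ 0.41  0.53 -0.12] w 7.9 tilt~ 0.196 dx exp 17.0 got 16.2
```

View pics/m5.png

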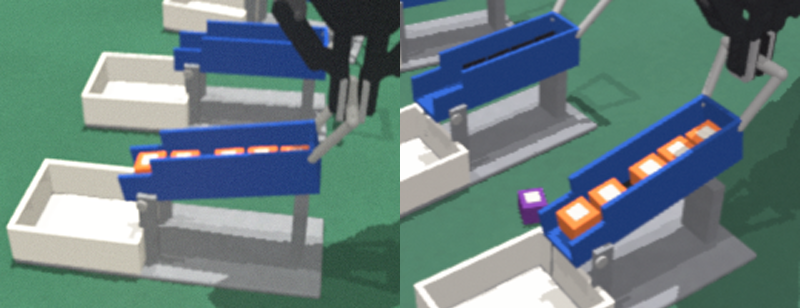

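No slide yet at about 0.196 rad. I'll continue in small steps.

arm_command(
  series=[
    [0,0.06,0,0.1,0,0,0],
    [0,0.06,0.01,0.1,0,0,0],
    [0,0.06,0,0.1,0,0,0],
    [0,0,0,0,0,0,0],
    [0,0,0,0,0,0,0],
    [0,0,0,0,0,0,0],
  ],
)

```text
clock: 7.18
eef_pos: [476.6, 195.3, 153.8]
tool_rot: [1.837, 1.57, 0.317]
force: [-1.2, 2.7, -3.1]
width: 7.6
```

```bash
python3 - <<'E'
from h import *
look('m6')
E
```

```text
7.1833 [476.6 195.3 153.8] F [-1.2  2.7 -3.1] T [ 0.4   0.34 -0.08] w 7.6 tilt~ 0.215 dx exp 19.0 got 18.1
```

View pics/m6.png

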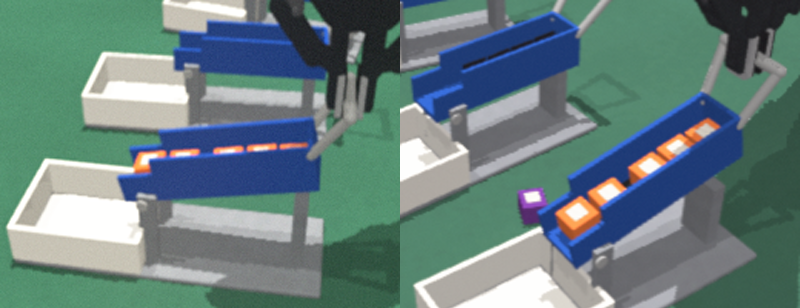

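arm_command(
  series=[
    [0,0.06,0,0.1,0,0,0],
    [0,0.06,0.01,0.1,0,0,0],
    [0,0.06,0,0.1,0,0,0],
    [0,0,0,0,0,0,0],
    [0,0,0,0,0,0,0],
    [0,0,0,0,0,0,0],
  ],
)

```text
clock: 7.78
eef_pos: [478.6, 195.4, 157.0]
tool_rot: [1.692, 1.57, 0.171]
force: [0.3, 1.0, -1.1]
width: 7.6
```

```bash
python3 - <<'E'
from h import *
look('m7')
E
```

```text
7.7833 [478.6 195.4 157. ] F [ 0.3  1.  -1.1] T [ 0.19 -0.03 -0.12] w 7.6 tilt~ 0.236 dx exp 21.3 got 20.1
```

View pics/m7.png

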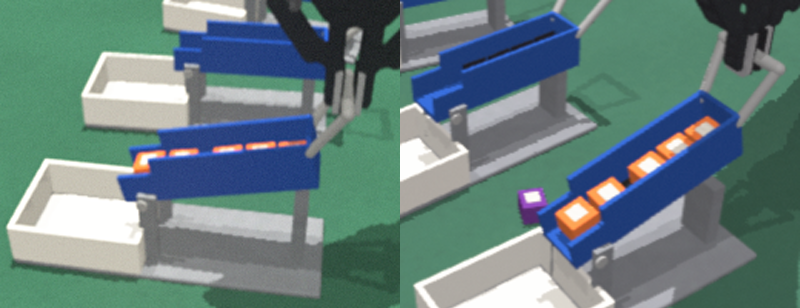

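arm_command(
  series=[
    [0,0.06,0,0.1,0,0,0],
    [0,0.06,0.01,0.1,0,0,0],
    [0,0.06,0,0.1,0,0,0],
    [0,0,0,0,0,0,0],
    [0,0,0,0,0,0,0],
    [0,0,0,0,0,0,0],
  ],
)

```text
clock: 8.38
eef_pos: [480.5, 195.5, 159.8]
tool_rot: [1.814, 1.57, 0.293]
force: [2.3, 2.1, -3.7]
width: 8.2
```

```bash
python3 - <<'E'
from h import *
look('m8')
E
```

```text
8.3833 [480.5 195.5 159.8] F [ 2.3  2.1 -3.7] T [ 0.24 -0.48 -0.02] w 8.2 tilt~ 0.254 dx exp 23.3 got 22.0
```

View pics/m8.png

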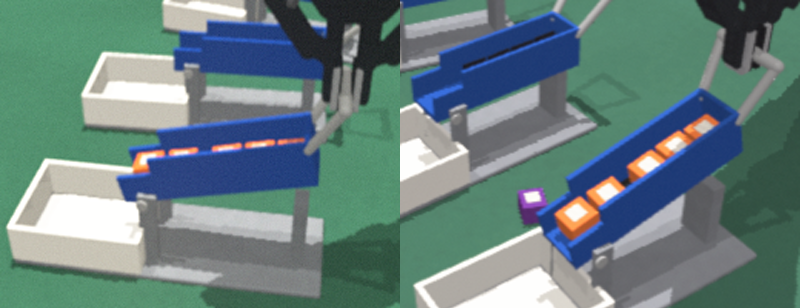

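arm_command(
  series=[
    [0,0.06,0,0.1,0,0,0],
    [0,0.06,0.01,0.1,0,0,0],
    [0,0.06,0,0.1,0,0,0],
    [0,0,0,0,0,0,0],
    [0,0,0,0,0,0,0],
    [0,0,0,0,0,0,0],
  ],
)

```text
clock: 8.98
eef_pos: [482.7, 195.6, 162.8]
tool_rot: [1.792, 1.569, 0.271]
force: [4.2, 1.5, -5.6]
width: 7.9
```

```bash
python3 - <<'E'
from h import *
look('m9')
E
```

```text
8.9833 [482.7 195.6 162.8] F [ 4.2  1.5 -5.6] T [ 0.21 -0.92 -0.11] w 7.9 tilt~ 0.275 dx exp 25.5 got 24.2
```

View pics/m9.png

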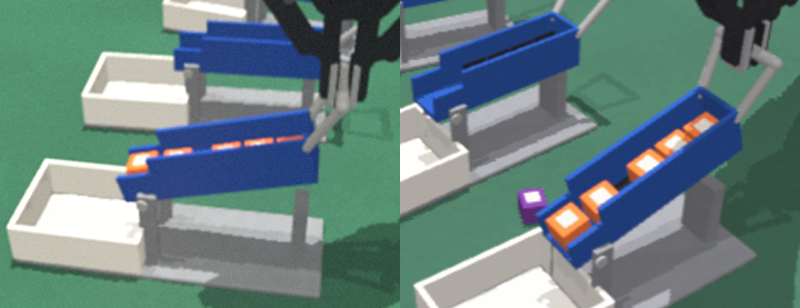

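In m9 relay 1 has moved down to about (567,222) in the right panel, so the slide has begun at roughly 0.275 rad. I'll hold here.

arm_command(
  series=[
    [0,0,0,0,0,0,0],
    [0,0,0,0,0,0,0],
    [0,0,0,0,0,0,0],
    [0,0,0,0,0,0,0],
    [0,0,0,0,0,0,0],
    [0,0,0,0,0,0,0],
  ],
)

```text
clock: 9.58
eef_pos: [482.6, 195.6, 162.8]
tool_rot: [1.816, 1.569, 0.295]
force: [4.8, 1.0, -6.4]
width: 7.6
```

```bash
python3 - <<'E'
from h import *
look('m10')
E
```

```text
9.5833 [482.6 195.6 162.8] F [ 4.8  1.  -6.4] T [ 0.21 -0.93 -0.1 ] w 7.6 tilt~ 0.274 dx exp 25.5 got 24.1
```

View pics/m10.png

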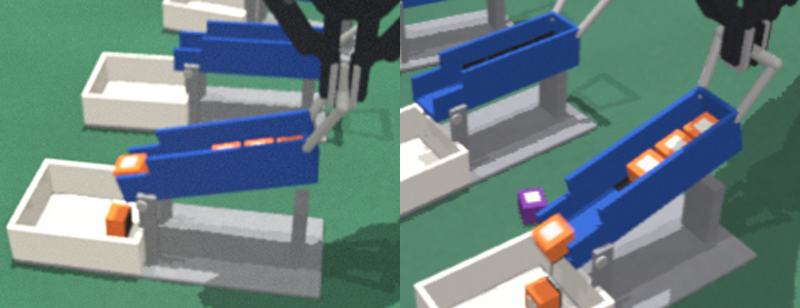

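Relay 1 is in the dish at (543,293) and relay 2 is going over the lip at (553,237). Relays 3–5 have not moved. I'll keep holding.

arm_command(
  series=[
    [0,0,0,0,0,0,0],
    [0,0,0,0,0,0,0],
    [0,0,0,0,0,0,0],
    [0,0,0,0,0,0,0],
    [0,0,0,0,0,0,0],
    [0,0,0,0,0,0,0],
    [0,0,0,0,0,0,0],
    [0,0,0,0,0,0,0],
    [0,0,0,0,0,0,0],
    [0,0,0,0,0,0,0],
    [0,0,0,0,0,0,0],
    [0,0,0,0,0,0,0],
  ],
)

```text
clock: 10.68
eef_pos: [482.7, 195.6, 162.8]
tool_rot: [1.792, 1.569, 0.272]
force: [4.3, 0.8, -6.6]
width: 7.4
```

```bash
python3 - <<'E'
from h import *
look('m11'); 
b=ctrl.get_image('scene'); cv2.imwrite('pics/m11b.png',cv2.resize(b[280:440,260:480],None,fx=3,fy=3))
E
```

```text
10.6833 [482.7 195.6 162.8] F [ 4.3  0.8 -6.6] T [ 0.23 -0.89 -0.09] w 7.4 tilt~ 0.275 dx exp 25.5 got 24.2
```

View pics/m11.png

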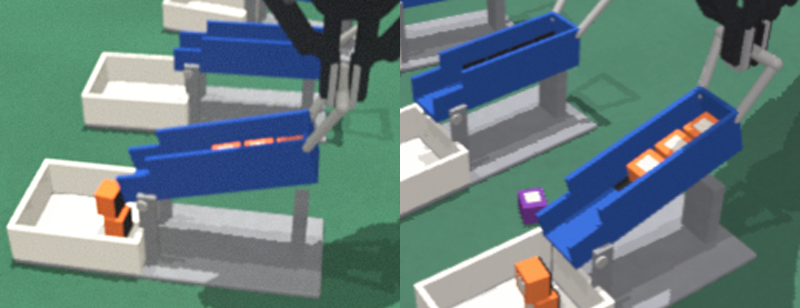

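View pics/m11b.png

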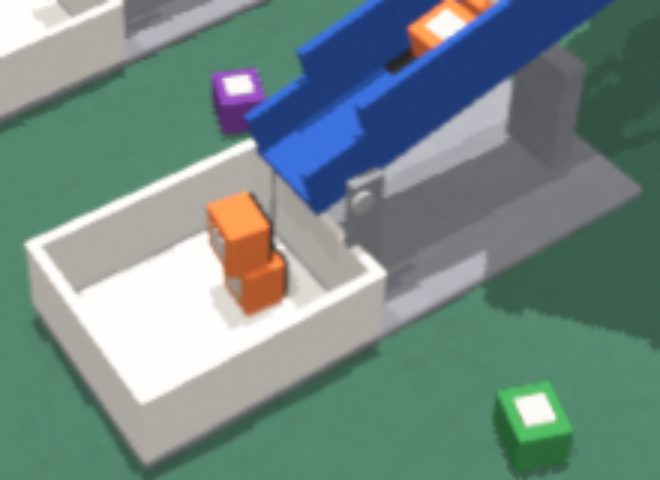

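Both relays are in the dish. Relay 2 rests on relay 1 at (240,230) over (258,283) in the crop, and relays 3–5 are in place. I'll check that they are still and at what height.

```bash
python3 - <<'E'
from h import *
p=ctrl.get_image('scene'); [ctrl.get_image('side') for _ in range(4)]; q=ctrl.get_image('scene')
d=np.abs(p.astype(int)-q)[320:400,270:385]; print(d.max(),d.mean())
for n in ['scene','side']:
  for o in ctrl.spot_in('relay_1',n): 
    c=np.array(o['centre']); t=.055; v=c[:2]-[632.3,203.8]; print(n,round(o['conf'],2),c.round(0),'bin xy',round(v[0]*np.cos(t)+v[1]*np.sin(t),1),round(-v[0]*np.sin(t)+v[1]*np.cos(t),1))
E
```

```text
5 0.5560144927536231
scene 0.85 [670. 213.  54.] bin xy 37.7 6.9
scene 0.8 [616. 110.  17.] bin xy -21.6 -92.9
scene 0.77 [663. 220.  19.] bin xy 31.4 14.0
scene 0.67 [614. 325.  19.] bin xy -11.2 121.9
scene 0.5 [576. 202. 111.] bin xy -56.1 1.6
side 0.89 [668. 213.  48.] bin xy 36.3 7.0
side 0.65 [607. 322.  19.] bin xy -18.9 119.5
side 0.54 [659. 220.  24.] bin xy 27.5 15.2
```

They are still: the largest pixel change over about 0.3 s is 5. Now I'll lower the bin back along the arc.

arm_command(
  series=[
    [0,-0.05,0,-0.08,0,0,0],
    [0,-0.08,0,-0.15,0,0,0],
    [0,-0.09,-0.01,-0.15,0,0,0],
    [0,-0.09,0,-0.15,0,0,0],
    [0,-0.09,-0.01,-0.15,0,0,0],
    [0,-0.09,0,-0.15,0,0,0],
    [0,-0.09,-0.01,-0.15,0,0,0],
    [0,-0.09,0,-0.15,0,0,0],
    [0,-0.09,-0.01,-0.15,0,0,0],
    [0,-0.09,0,-0.15,0,0,0],
    [0,-0.09,-0.01,-0.15,0,0,0],
    [0,-0.09,0,-0.15,0,0,0],
    [0,-0.08,-0.01,-0.15,0,0,0],
    [0,-0.08,0,-0.15,0,0,0],
    [0,-0.08,0,-0.15,0,0,0],
    [0,0,0,0,0,0,0],
  ],
)

```text
clock: 12.57
eef_pos: [468.5, 195.0, 140.6]
tool_rot: [-1.323, 1.57, -2.843]
force: [-0.1, 0.7, 0.8]
width: 7.3
```

arm_command(
  series=[
    [0,-0.08,0,-0.15,0,0,0],
    [0,-0.08,-0.01,-0.15,0,0,0],
    [0,-0.08,0,-0.15,0,0,0],
    [0,-0.08,-0.01,-0.15,0,0,0],
    [0,-0.08,0,-0.15,0,0,0],
    [0,-0.07,-0.01,-0.15,0,0,0],
    [0,-0.07,0,-0.15,0,0,0],
    [0,-0.07,-0.01,-0.15,0,0,0],
    [0,-0.07,0,-0.15,0,0,0],
    [0,-0.07,0,-0.15,0,0,0],
    [0,-0.07,0,-0.15,0,0,0],
    [0,-0.07,0,-0.15,0,0,0],
    [0,-0.06,0,-0.15,0,0,0],
    [0,-0.06,0,-0.12,0,0,0],
    [0,0,0,0,0,0,0],
    [0,0,0,0,0,0,0],
  ],
)

```text
clock: 13.9
eef_pos: [459.1, 194.6, 120.1]
tool_rot: [-0.592, 1.571, -2.113]
force: [-0.9, 0.2, 0.8]
width: 7.9
```

```bash
python3 - <<'E'
from h import *
look('m12')
E
```

```text
13.9 [459.1 194.6 120.1] F [-0.9  0.2  0.8] T [ 0.16 -0.15 -0.1 ] w 7.9 tilt~ 0.012 dx exp 0.9 got 0.6
```

View pics/m12.png

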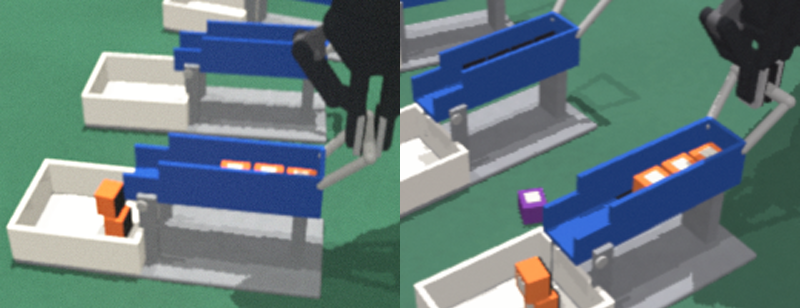

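arm_command(
  series=[
    [0,-0.04,0,-0.1,0,0,0],
    [0,0,0,-0.05,0,0,0],
    [0,0,0,0,0,0,0],
    [0.15,0,0,0,0,0,0],
    [0.25,0,0,0,0,0,0],
    [0.35,0,0,0,0,0,0],
    [0.45,0,0,0,0,0,0],
    [0.5,0,0,0,0,0,0],
    [0.5,0,0,0,0,0,0],
    [0.5,0,0,0,0,0,0],
  ],
)

```text
clock: 14.83
eef_pos: [458.6, 194.6, 118.6]
tool_rot: [-1.578, 1.571, -3.098]
force: [0.2, -0.3, 0.3]
width: 42.8
```

```bash
python3 - <<'E'
from h import *
look('m13')
E
```

```text
14.8333 [458.6 194.6 118.6] F [ 0.2 -0.3  0.3] T [-0.01 -0.05  0.01] w 42.8 tilt~ 0.004 dx exp 0.3 got 0.1
```

View pics/m13.png

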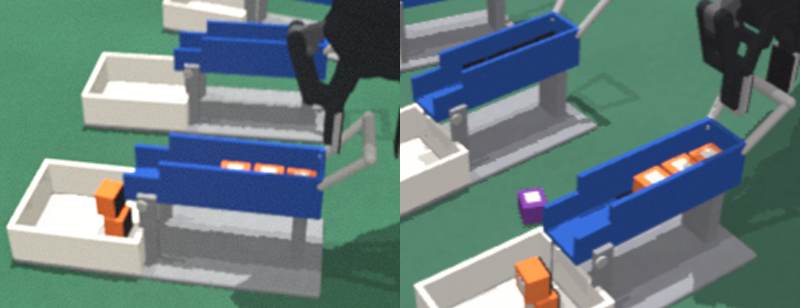

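The bar is free, so I'll retreat straight up.

arm_command(
  series=[
    [0.5,0,0,0.5,0,0,0],
    [0.5,0,0,1,0,0,0],
    [0.5,0,0,1.5,0,0,0],
    [0.5,0,0,2,0,0,0],
    [0.5,0,0,2,0,0,0],
    [0.5,0,0,2,0,0,0],
    [0.5,0,0,2,0,0,0],
    [0.5,0,0,1,0,0,0],
    [0.5,0,0,0,0,0,0],
    [0.5,0,0,0,0,0,0],
    [0.5,0,0,0,0,0,0],
    [0.5,0,0,0,0,0,0],
  ],
)

```text
clock: 15.93
eef_pos: [457.9, 194.2, 237.6]
tool_rot: [-1.23, 1.568, -2.75]
force: [-0.7, -0.4, 0.1]
width: 42.5
```

```bash
python3 - <<'E'
from h import *
look('m14')
b=ctrl.get_image('scene'); cv2.imwrite('pics/m14b.png',cv2.resize(b[220:440,260:510],None,fx=2.7,fy=2.7))
for uv in [(462,232.2),(494.7,250.7)]: pass
for o in ctrl.spot_in('relay_1','scene'): print(round(o['conf'],2),np.round(o['centre']))
E
```

```text
Traceback (most recent call last):
  File "h.py", line 24, in look
    th=brentq(lambda t:175*np.sin(t)+70*np.cos(t)-70-dz,-.2,1.2)
ValueError: f(a) and f(b) must have different signs
```

```bash
python3 - <<'E'
from h import *
b=ctrl.get_image('scene'); cv2.imwrite('pics/m14b.png',cv2.resize(b[220:440,260:510],None,fx=2.7,fy=2.7))
a=cv2.imread('pics/scene0.png'); d=np.abs(a.astype(int)-b)[225:300,440:500].max(2); print('handle diff',d.max(),(d>40).sum())
for o in ctrl.spot_in('relay_1','scene'): print(round(o['conf'],2),np.round(o['centre']))
c=ctrl.get_image('scene'); print('motion',np.abs(b.astype(int)-c)[230:420,260:500].max())
E
```

```text
handle diff 81 522
0.74 [611. 324.  21.]
0.68 [565. 197.  89.]
0.66 [667. 213.  52.]
0.61 [662. 218.  20.]
0.57 [615. 116.  16.]
motion 19
```

View pics/m14b.png

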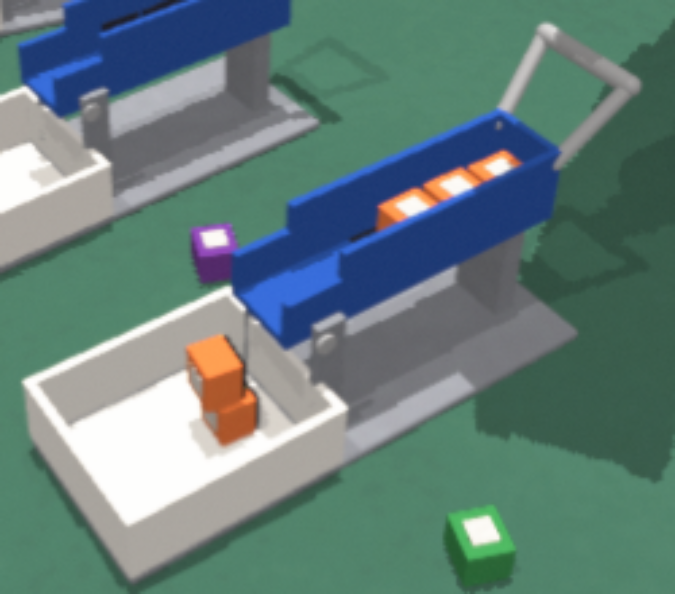

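```bash
python3 -c "
from cell import ctrl; print(ctrl.read_state()['force']); print(ctrl.finish_job())"
```

```text
[-0.04866293  0.09655497  0.24164535]
the job is handed in; nothing more can be done
None
```

I tipped the bin with the orange relays slowly by its rear handle. The first relay began to slide at about 0.27 rad, estimated from the handle height. I held that angle until relays 1 and 2 were in the dish and lay still, then lowered the bin, let go and raised the arm clear. The job was handed in at about 16 s, with no verdict reported.

**Final state:** the handle is back within about 1 px of its starting place, so the bin is level. Relays 3–5 are still in the bin, and the arm touches nothing.

**Checks that were off or could not be exact:**
- **Stacked relays:** relay 2 came to rest on top of relay 1 instead of beside it. I put its origin at about 43 mm, from the relay sizes, under the 60 mm limit. The detector gave 48–54 mm for its visible surface.
- **Grip width:** it read about 8 mm on the 10 mm bar, but the grasp held throughout.
- **Image comparison with the start:** the pixel difference around the handle was not clean, up to 81 with 522 pixels over the threshold. I put that down to the arm's shadow and relied on the handle position.
- **Stillness:** the last before-and-after pictures, about 0.1 s apart, differed by up to 19 over an area that includes the arm's shadow. The dish alone differed by at most 5 while the bin was held tipped.
- **One script error:** my tilt printout failed once after the arm was raised, because the handle formula no longer applied there. Nothing was affected.

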